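# Press the lantern's battery sled home with the bar clamp

### The job

Use the bar clamp to press the lantern's battery sled fully home: pump the trigger until the jaw bears firmly on the seated sled, about 25 N, and never more than 40 N, or the housing cracks. Then hold the release lever down until the jaw has slid all the way back, and let go of the clamp. Do not touch the lantern or the jaw with the robot, and leave the things lying around alone.

Things in the scene. Friction and masses are not known exactly. Their poses are not given: they have to be found in the camera images.
- clamp: Bench bar clamp screwed to the table: base plate 450 x 100 x 16 mm; two dark steel cheeks (tops 132 mm up) guide a toothed bar that carries the moving jaw. Origin: on the table under the trigger pivot (113 mm up). x = the way the jaw advances, z up. The trigger runs from the pivot towards -x; the release lever is the small paddle beside the cheeks at -y; the lantern stands at +x.
- trigger (a joint): Trigger angle, rad: 0 = up at rest (end 0.33 rad above level), grows as its end is pushed down, hard stop at 0.65; springs back up. Its pawl picks up a tooth in the first half of the stroke, then the jaw moves about 48 mm per rad. On the way up a holding pawl keeps the jaw, which may drop back by up to one tooth (9 mm). 3 to 5 strokes are needed.
- trigger_pad (a point): Middle of the top of the trigger's rubber end (40 x 28 mm), 130 mm from the pivot: push down here, 80 mm travel in all. Slowly pushed: 4 to 6 N to pump freely, plus about 0.38 N for each newton the jaw presses: 7 to 10 N while the sled slides in, about 14 N at 25 N on the seated sled, 19 N at 40 N, rising over 1 N per mm. Each passing tooth clicks: a brief 1 to 3 N.
- release (a joint): Angle of the release lever, rad: 0 = up, holding; grows as its paddle is pushed down; the jaw is freed from about 0.15 on, hard stop at 0.36. Springs back up by itself.
- release_pad (a point): Middle of the top of the release paddle's rubber end (34 x 30 mm), 62 mm from its hinge, 80 mm to the -y side of the bar. Push it down about 18 mm, with 1 to 10 N; the hard stop comes at 22 mm. The trigger must be up. The jaw then runs back by spring at about 60 mm/s, and stops on a tooth if the lever is let up too soon.
- jaw (a joint): Advance of the moving jaw along the clamp's +x, m: 0 = fully back (as at the start), at most 0.085. A return spring of 5 to 7 N pulls it back.
- jaw_face (a point): Centre of the front face of the jaw's round rubber pad, 40 mm across, 56 mm above the table. The pad gives 1 mm per 12 N.
- lantern: Small battery lantern standing loose on the base plate between moving and fixed jaw and two low side rails: grey square foot 80 x 80 x 64 mm, clear globe, cap with press button, wire bail; 180 mm tall, about 0.45 kg. Origin: centre of its underside. Its battery sled sticks out of the foot towards the jaw (-x). Pushed, it first slides some mm until it bears on the fixed jaw.
- sled (a joint): How far the battery sled has been pushed into the lantern, m: 0 = sticks out 20 mm, 0.020 = home, its front plate flat against the foot. It starts between 0 and 0.010, drags with about 9 N and stays where it is left.
- sled_face (a point): Centre of the front of the sled's plate (54 x 34 x 6 mm), 40 mm above the lantern's underside, where the jaw bears.
- mask_case: White mask case, 100 x 180 x 86 mm, bystander. Origin: centre of the underside.
- tumbler: Smoky tumbler, 76 mm across, 100 mm tall, bystander. Origin: centre of the underside.
- carabiner: Stainless carabiner lying flat, about 125 x 65 x 10 mm, bystander. Origin: its centre, on the table.
- stop: Fixed jaw: upright steel plate 80 mm high on the base plate, bolted at a place along it that differs each time. Origin: bottom of its face towards the lantern.
Things that resemble listed ones, but are neither listed nor needed, are in the scene too. What is shaped like the lantern but green or yellow is not meant.

How it is judged:
On the way, in this order (a step that is already met when the one before it is completed fails the run):
1. the jaw presses the seated sled with 15 N or more for 0.2 s (value of joint sled above 0.0185 m and contact force between jaw and lantern above 15 N), for 0.2 s.
2. the release lever is pressed and the jaw is back within 4 mm of its start (value of joint jaw below 0.004 m and value of joint release above 0.1 rad), for 0.05 s.
At the end, for the whole second after the job is handed in: The sled is home (within 1.5 mm), the jaw is fully back (within 4 mm), trigger and release lever are up (within 0.06 rad), and the lantern stands upright (within 0.1 rad), still, in its place on the clamp (value of joint sled above 0.0185 m and value of joint jaw below 0.004 m and value of joint each of trigger, release below 0.06 rad and angle between lantern's own z axis and vertical below 0.1 rad and horizontal distance between lantern and clamp below 0.24 m and linear speed of lantern below 0.03 m/s); the robot touches nothing.
It fails at once if the jaw presses the lantern or its sled with more than 40 N (contact force between jaw and lantern above 40 N).
It fails at once if the robot touches the lantern or the jaw (contact force between any of the fingers, the arm and lantern above 0.5 N or contact force between any of the fingers, the arm and jaw above 0.5 N).
It fails at once if a bystander is moved by more than 20 mm (distance of any of mask_case, tumbler, carabiner from where it was at the start of the episode above 0.02 m).
It also fails if it takes over 51 s, if anything falls off the work surface, if the arm or the gripper's body presses on something with over 40 N, if the wrist force passes 120 N, or if a joint passes its speed limit or range.

### The arm

A 7-joint arm with a two-finger parallel gripper is mounted at the origin on the work surface. World frame = base frame: x ahead of the robot, y to its left, z up, the work surface at z = 0. Lengths are in m, angles in rad, forces in N, time in s.
With the tool pointing down it reaches from about 0.425 to 1.025 m from the base axis. Payload 3.6 kg.
Tool frame: the origin (TCP) lies between the finger pads; the fingertips stand 22 mm ahead of it and the grasp point (between the pads) lies 3 mm ahead of it; y points along the fingers, z is the direction in which the jaws open and shut, and the axes are right-handed (so a half turn about y gives the same grasp; the last joint's range is limited). The gripper opens to 85 mm and grips with 20 to 120 N. Pads are 22 mm wide; open, the fingers measure 114 mm over their backs; the gripper's body (76 mm by 85 mm) begins 54 mm behind the grasp point. The pads swing forward as they close: fully open they stand 13 mm farther back than shut.
Start: joints at [1.246, 0.591, 0.048, 1.609, -0.033, 0.943, -0.034], TCP at [0.166, -0.706, 0.253] pointing down, gripper open.
Joint ranges: [-2.69, 2.69], [-0.47, 2.24], [-1.27, 1.36], [0.19, 2.51], [-1.53, 4.68], [0.08, 2.07], [-3.09, 3.09]. Speed limits (rad/s): [2.57, 2.57, 3.14, 3.14, 3.14, 3.14, 3.14].

### API

Orientations are given as a unit quaternion [x, y, z, w].
In Python, from plant import bot gives the robot as it stands. The module is installed in compiled form; this text tells all that it offers.
- The arm moves only by the tool step_arm, never from a script. Its argument "steps" is one flat list of numbers, 4 for each row, row after row: the shift along the tool's x, y, z in mm, then the turn about the tool's y in degrees. A call has 1 to 12 rows; each row is the pose to reach, as a shift and turn from the pose measured when the call began, along the tool's axes at that moment; what a row does not reach only later rows make up. A row lasts 1/12 s, in which the tool goes at most 41.7 mm and 7.16 degrees, less where a joint would pass 70% of its speed; a pose out of reach is approached as far as the arm can. A call with a gripper value outside its range is refused whole. "grip" is the opening, from 0 (shut) to 1 (fully open), set as the call begins (left out, the last holds). The fingers move at their own pace and stop on an object; the grip force is fixed at half the most. Time passes only in rows, so rows that repeat a pose let the fingers close. It gives the time, the measured TCP pose, the force and the opening at its end, in the units of the state.
- bot.get_obs(): the state, without advancing time (a new reading comes with each control period).
- bot.read_camera(name): name is "side" or "top" or "wrist"; returns (picture, depth): 420x560x3 uint8, red, green, blue; 420x560 float32, m along the optical axis (not along the pixel's ray), 0 where there is no reading.
- bot.camera_info(name): a dict with "K" (3x3 intrinsics, pixels), "cam_to_world" (4x4, takes a point from camera to world coordinates); the wrist camera has in their place "tool_from_camera" (4x4, takes a point from camera to tool coordinates, whose origin is the TCP and whose axes are the tool frame's). Camera axes: x right, y down, z forward; pixel columns grow to the right and rows downward; lengths in m; the calibration is good to about 2 mm. The wrist camera is an equidistant fisheye: a pixel r from the principal point sees the ray r / f radians off the axis. A picture is of the moment at which its call begins: read the wrist's pose just before it. camera_info takes no time and is no camera call.
- bot.job_done(): hands the job in, once; it reports no verdict.
The state is a dict: "clock": time; "joint_positions": joint angles; "qd": joint speeds; "effort": joint torques, N m; "eef_pos": TCP position; "tcp_rot": TCP orientation; "ft_force": force on the tool from outside, world axes, zero at the start; "torque": the same for the moment, N m; "grip_width": finger opening in m.
Only numpy, scipy, OpenCV 4.12 (cv2) and the standard library are available. Lean on these libraries where they do the work, as an engineer would, in place of code of your own. Each camera call takes 0.05 s, during which the arm holds its last target.

## Working session

There is one attempt and no reset: what is moved stays moved. The work goes in short steps, Python scripts to look and compute and a tool call to move; the robot and the scene stay as the last step left them, time stands still between calls to the robot, and variables do not carry over. Pictures are saved under pics/ and viewed, and the job is handed in when it is done.

Besides the shell and the picture viewer there is one more tool, called by a JSON object that holds its "api" and its "payload". step_arm: Moves the arm, as the interface text tells. Its arguments: {"type":"object","properties":{"steps":{"type":"array"},"grip":{"type":"number"}},"required":["steps"]}

```bash
mkdir -p pics; cat > h.py <<'E'
import numpy as np, cv2
from plant import bot
from scipy.spatial.transform import Rotation as R
def snap(n,f):
    im,d=bot.read_camera(n); cv2.imwrite(f'pics/{f}.png',im[:,:,::-1]); np.savez(f'pics/{f}.npz',im=im,d=d); return im,d
def pt(n,f,u,v,k=1):
    d=np.load(f'pics/{f}.npz')['d']; c=bot.camera_info(n); K=c['K']
    w=d[v-k:v+k+1,u-k:u+k+1]; w=w[w>0]; z=np.median(w)
    return (c['cam_to_world']@np.array([(u-K[0][2])/K[0][0]*z,(v-K[1][2])/K[1][1]*z,z,1]))[:3]
def crop(f,u0,v0,u1,v1,s,o):
    im=cv2.imread(f'pics/{f}.png')[v0:v1,u0:u1]; cv2.imwrite(f'pics/{o}.png',cv2.resize(im,None,fx=s,fy=s,interpolation=cv2.INTER_CUBIC))
E
python3 - <<'E'
from h import *
snap('top','t0');snap('side','s0')
o=bot.get_obs()
for k in o: print(k,np.round(o[k],3))
print(R.from_quat(o['tcp_rot']).as_matrix().round(3))
for n in('top','side'):
  print(bot.camera_info(n))
E
```

```text
clock 0.1
joint_positions [ 1.246  0.592  0.048  1.61  -0.033  0.943 -0.034]
qd [ 0.001 -0.001 -0.002 -0.004 -0.001 -0.001  0.001]
effort [ 6.0000e-03 -5.5000e+01  1.5530e+00 -1.9882e+01  1.0000e-02  4.0000e-03
 -0.0000e+00]
eef_pos [ 0.166 -0.705  0.252]
tcp_rot [-0.082  0.703 -0.702  0.081]
ft_force [0.005 0.57  0.484]
torque [ 0.053 -0.015  0.017]
grip_width 0.086
[[-0.973 -0.001  0.229]
 [-0.229  0.002 -0.973]
 [ 0.    -1.    -0.002]]
{'K': array([[408.16812169,   0.        , 282.76186447],
       [  0.        , 408.16812169, 206.61756416],
       [  0.        ,   0.        ,   1.        ]]), 'cam_to_world': array([[-0.01154431, -0.99081974,  0.13469585,  0.44922356],
       [-0.99991205,  0.01231838,  0.00491474, -0.08278344],
       [-0.00652886, -0.13462727, -0.9908748 ,  0.99341738],
       [ 0.        ,  0.        ,  0.        ,  1.        ]])}
{'K': array([[397.9573997 ,   0.        , 281.10997236],
       [  0.        , 397.9573997 , 204.72095789],
       [  0.        ,   0.        ,   1.        ]]), 'cam_to_world': array([[ 0.72705596, -0.50443875,  0.46575872,  0.17106313],
       [-0.6864246 , -0.51970957,  0.50864844, -0.5088433 ],
       [-0.01452272, -0.68952412, -0.7241171 ,  0.73770962],
       [ 0.        ,  0.        ,  0.        ,  1.        ]])}
```

View pics/t0.png

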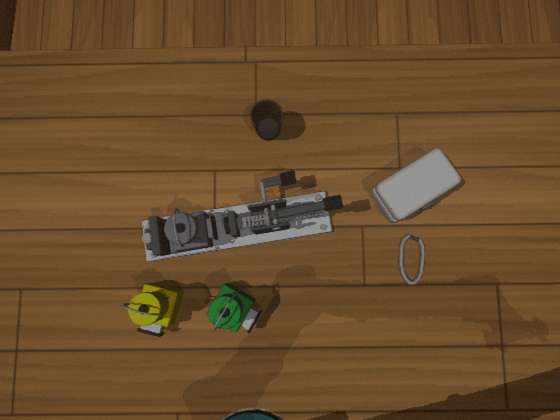

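View pics/s0.png

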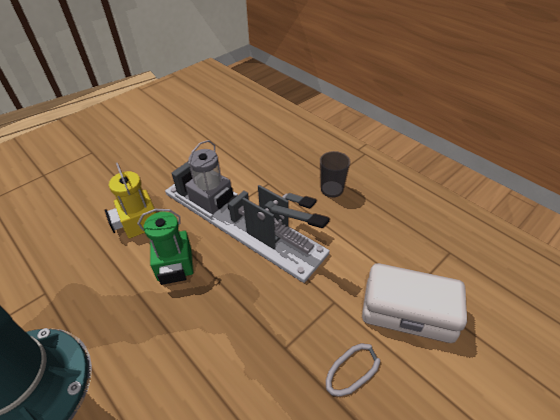

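The top view shows the clamp centred near (238,225), with its trigger pad at about (333,202) and release paddle at about (289,179). The grey lantern is on the clamp at (180,230). The green lantern (230,308) and the yellow one (150,308) are decoys. I'll enlarge to confirm and measure.

```bash
python3 - <<'E'
from h import *
crop('t0',130,160,360,270,3.4,'t0c');crop('s0',160,130,350,280,4,'s0c')
for n,u,v in [('trigpad',333,202),('trigpad',338,201),('trigarm',300,209),('rel',289,179),('rel',291,177),('relarm',272,183),('base corner',330,231),('base',145,259),('base',143,222),('lantcap',180,228)]:
  print(n,u,v,pt('top','t0',u,v).round(4))
for n,u,v in [('trigpad',318,220),('rel',307,202)]:
  print('side',n,pt('side','s0',u,v).round(4))
E
```

```text
trigpad 333 202 [ 0.5704 -0.182   0.1632]
trigpad 338 201 [ 0.572  -0.192   0.1656]
trigarm 300 209 [ 0.5598 -0.1148  0.1394]
rel 289 179 [ 0.6328 -0.093   0.0991]
rel 291 177 [ 0.6372 -0.0975  0.0995]
relarm 272 183 [ 0.6266 -0.0546  0.0869]
base corner 330 231 [ 0.522  -0.1909  0.0119]
base 145 259 [ 0.4605  0.2574 -0.0014]
base 143 222 [0.549  0.2596 0.015 ]
lantcap 180 228 [0.5208 0.1321 0.1613]
side trigpad [ 0.564  -0.1838  0.1627]
side rel [ 0.6309 -0.0926  0.0964]
```

View pics/t0c.png

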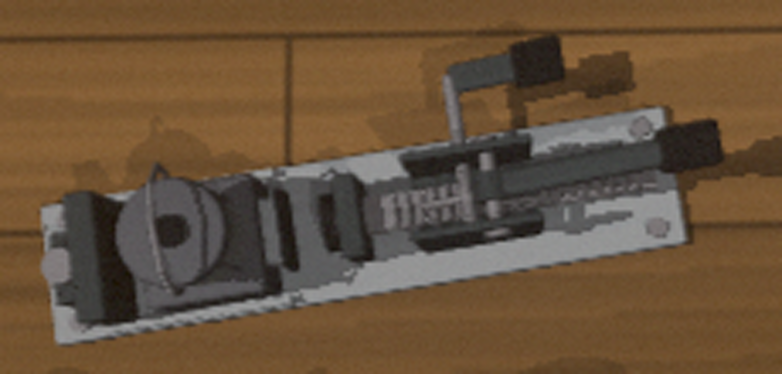

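View pics/s0c.png

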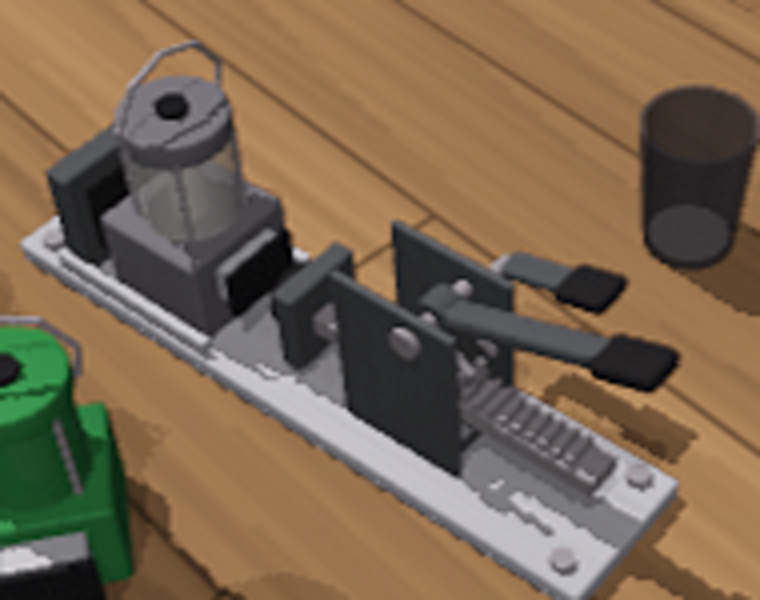

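The enlarged crops confirm the grey lantern on the clamp, the trigger pad (larger, on the bar axis) and the release paddle (off to the +x side). The heights of 163 mm and 98 mm and the 78 mm lateral offset all fit the description. Next I close the fingers and travel over the trigger pad.

{"api": "step_arm", "payload": {"steps": [-512, 0, -417, 0, -512, 0, -417, 0, -512, 0, -417, 0, -512, 0, -417, 0, -512, 0, -417, 0, -512, 0, -417, 0, -512, 0, -417, 0, -512, 0, -417, 0, -512, 0, -417, 0, -512, 0, -417, 0, -512, 0, -417, 0, -512, 0, -417, 0], "grip": 0}}

```text
clock: 1.1
eef_pos: [0.4713, -0.3075, 0.2529]
tcp_rot: [-0.082, 0.703, -0.702, 0.081]
ft_force: [1.1, -0.8, 0.3]
grip_width: 0.0
```

{"api": "step_arm", "payload": {"steps": [-124, 0, -100, 0, -124, 0, -100, 0, -124, 0, -100, 0, -124, 0, -100, 0, -124, 0, -100, 0, -124, 0, -100, 0]}}

```text
clock: 1.6
eef_pos: [0.5706, -0.1783, 0.2526]
tcp_rot: [-0.084, 0.703, -0.701, 0.083]
ft_force: [0.0, -0.8, 1.7]
grip_width: -0.0003
```

```bash
python3 - <<'E'
from h import *
o=bot.get_obs();print(o['clock'],o['eef_pos'].round(4),o['ft_force'].round(2))
snap('wrist','w1');print(bot.camera_info('wrist'))
snap('side','s1')
E
```

```text
1.6 [ 0.5706 -0.1783  0.2526] [ 0.04 -0.78  1.66]
{'K': array([[325.1922621 ,   0.        , 281.11259885],
       [  0.        , 325.1922621 , 207.21428575],
       [  0.        ,   0.        ,   1.        ]]), 'tool_from_camera': array([[-1.15667658e-03,  9.55873002e-01,  2.93777919e-01,
        -7.48088358e-02],
       [ 5.35072129e-05, -2.93778056e-01,  9.55873658e-01,
        -1.19571644e-01],
       [ 9.99999330e-01,  1.12135591e-03,  2.88660097e-04,
         4.53280926e-04],
       [ 0.00000000e+00,  0.00000000e+00,  0.00000000e+00,
         1.00000000e+00]])}
```

View pics/w1.png

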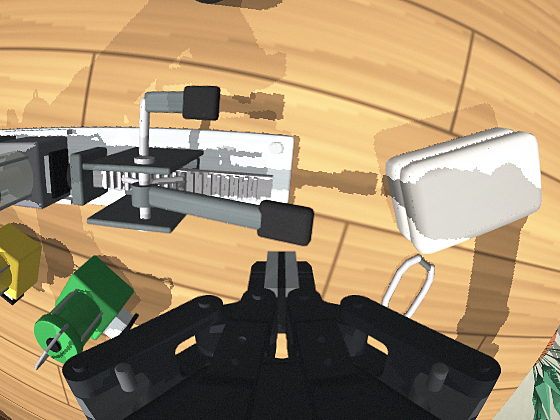

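View pics/s1.png

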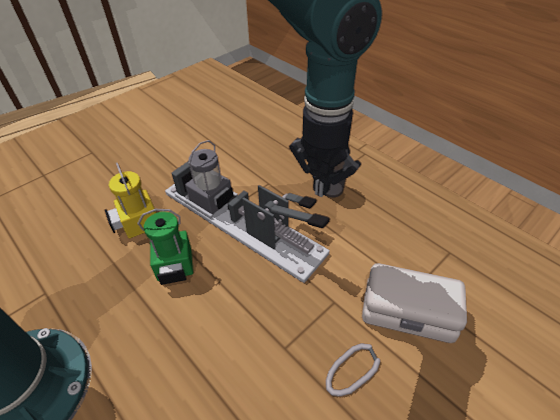

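The wrist view shows the trigger pad at (287,222) and the release pad at (202,102), with the fingertips at about (282,255). I'll measure both pads and cross-check them against the first numbers.

```bash
cat >> h.py <<'E'
def wpt(f,u,v,p,q,k=2):
    d=np.load(f'pics/{f}.npz')['d']; c=bot.camera_info('wrist');K=c['K']
    w=d[v-k:v+k+1,u-k:u+k+1]; z=np.median(w[w>0])
    a,b=(u-K[0][2])/K[0][0],(v-K[1][2])/K[1][1]; r=np.hypot(a,b); s=np.tan(r)/r if r>0 else 1
    t=(c['tool_from_camera']@np.array([a*s*z,b*s*z,z,1]))[:3]
    return t, R.from_quat(q).as_matrix()@t+p
E
python3 - <<'E'
from h import *
o=bot.get_obs();p,q=o['eef_pos'],o['tcp_rot']
for u,v in [(287,222),(262,200),(313,208),(309,245),(262,236),(202,102),(185,88),(220,88),(219,118),(184,118)]:
  t,w=wpt('w1',u,v,p,q,1);print(u,v,(t*1000).round(1),w.round(4))
E
```

```text
287 222 [ 0.5 90.9  4.6] [ 0.5685 -0.187   0.1617]
262 200 [ 13.3 191.6 -18.5] [ 0.5505 -0.1673  0.0611]
313 208 [ 40.8 253.4  39. ] [ 0.5367 -0.2294 -0.0008]
309 245 [ 89.6 253.9  35.6] [ 0.4885 -0.2373 -0.0012]
262 236 [ 13.5  97.1 -13.2] [ 0.5518 -0.1726  0.1555]
202 102 [-83.5 156.  -66.7] [ 0.6339 -0.0983  0.0966]
185 88 [-96.9 160.5 -83.1] [ 0.6432 -0.0793  0.092 ]
220 88 [-101.9  253.9  -69.2] [ 0.651  -0.0916 -0.0014]
219 118 [-67.1 253.6 -70.8] [ 0.6167 -0.0979 -0.001 ]
184 118 [-70.3 162.3 -85.2] [ 0.6168 -0.0833  0.0903]
```

{"api": "step_arm", "payload": {"steps": [0, 30, 5, 0, 0, 55, 5, 0, 0, 60, 5, 0, 0, 60, 5, 0, 0, 60, 5, 0]}}

```text
clock: 2.12
eef_pos: [0.5687, -0.1886, 0.193]
tcp_rot: [-0.081, 0.703, -0.702, 0.079]
ft_force: [-0.5, 0.5, -0.2]
grip_width: -0.0002
```

{"api": "step_arm", "payload": {"steps": [0, 6, 0, 0, 0, 12, 0, 0, 0, 18, 0, 0, 0, 24, 0, 0, 0, 30, 0, 0, 0, 35, 0, 0, 0, 40, 0, 0, 0, 45, 0, 0, 0, 45, 0, 0]}}

```text
clock: 2.87
eef_pos: [0.569, -0.1892, 0.1474]
tcp_rot: [-0.081, 0.703, -0.702, 0.08]
ft_force: [0.7, -3.0, 3.2]
grip_width: -0.0001
```

```bash
python3 - <<'E'
from h import *
o=bot.get_obs();print(o['eef_pos'].round(4),o['ft_force'].round(2))
snap('top','t1')
snap('side','s2');crop('s2',160,130,350,280,4,'s2c')
E
```

```text
[ 0.569  -0.1892  0.1474] [ 0.72 -3.04  3.24]
```

View pics/s2c.png

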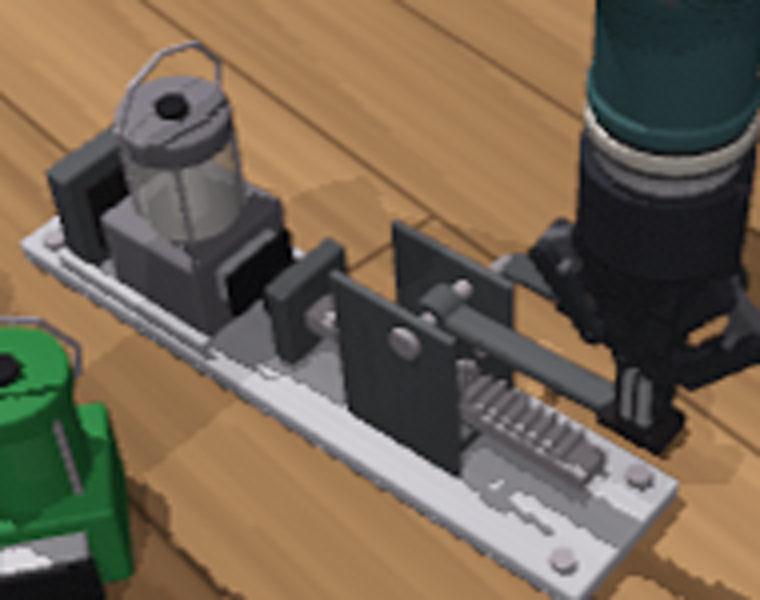

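View pics/t1.png

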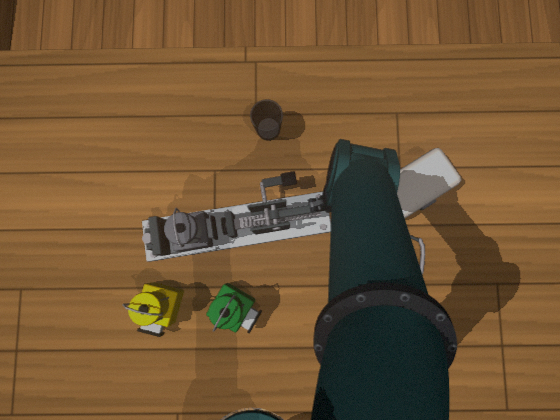

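{"api": "step_arm", "payload": {"steps": [0, 6, 0, 0, 0, 12, 0, 0, 0, 18, 0, 0, 0, 24, 0, 0, 0, 29, 0, 0, 0, 34, 0, 0, 0, 37, 0, 0, 0, 37, 0, 0]}}

```text
clock: 3.63
eef_pos: [0.5687, -0.1872, 0.1106]
tcp_rot: [-0.082, 0.704, -0.701, 0.08]
ft_force: [-0.3, 0.1, 4.9]
grip_width: 0.0002
```

```bash
python3 - <<'E'
from h import *
o=bot.get_obs();print(o['eef_pos'].round(4),o['ft_force'].round(2))
snap('side','s3');crop('s3',160,130,350,280,4,'s3c')
E
```

```text
[ 0.5687 -0.1872  0.1106] [-0.31  0.13  4.91]
```

View pics/s3c.png

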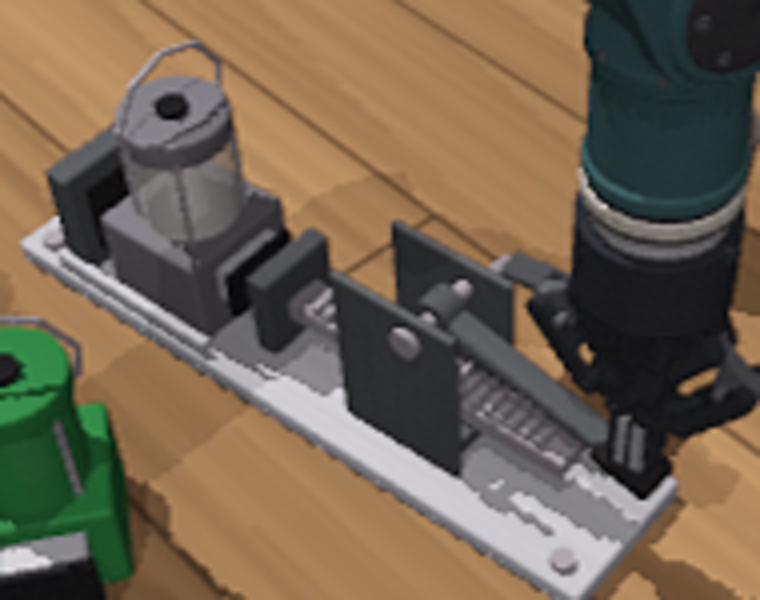

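The first stroke advanced the jaw: it now stands just short of the sled, and the foot still rests with a gap to the stop. Now up, then stroke 2.

{"api": "step_arm", "payload": {"steps": [0, -20, 0, 0, 0, -40, 0, 0, 0, -60, 0, 0, 0, -78, 0, 0, 0, -80, 0, 0, 0, -80, 0, 0]}}

```text
clock: 4.18
eef_pos: [0.5688, -0.1867, 0.1914]
tcp_rot: [-0.082, 0.704, -0.701, 0.08]
ft_force: [-0.1, -0.2, -0.1]
grip_width: -0.0002
```

{"api": "step_arm", "payload": {"steps": [0, 9, 0, 0, 0, 17, 0, 0, 0, 24, 0, 0, 0, 30, 0, 0, 0, 36, 0, 0, 0, 42, 0, 0, 0, 48, 0, 0, 0, 53, 0, 0, 0, 53, 0, 0]}}

```text
clock: 4.93
eef_pos: [0.5687, -0.1888, 0.137]
tcp_rot: [-0.081, 0.703, -0.702, 0.079]
ft_force: [0.0, -5.0, 5.2]
grip_width: 0.0001
```

{"api": "step_arm", "payload": {"steps": [0, 5, 0, 0, 0, 10, 0, 0, 0, 15, 0, 0, 0, 20, 0, 0, 0, 24, 0, 0, 0, 26, 0, 0, 0, 26, 0, 0]}}

```text
clock: 5.52
eef_pos: [0.5684, -0.1867, 0.1097]
tcp_rot: [-0.082, 0.704, -0.701, 0.079]
ft_force: [0.1, 2.8, 6.3]
grip_width: 0.0003
```

```bash
python3 - <<'E'
from h import *
o=bot.get_obs();print(o['eef_pos'].round(4),o['ft_force'].round(2))
snap('side','s4');crop('s4',160,130,350,280,4,'s4c')
E
```

```text
[ 0.5684 -0.1867  0.1097] [0.11 2.78 6.28]
```

View pics/s4c.png

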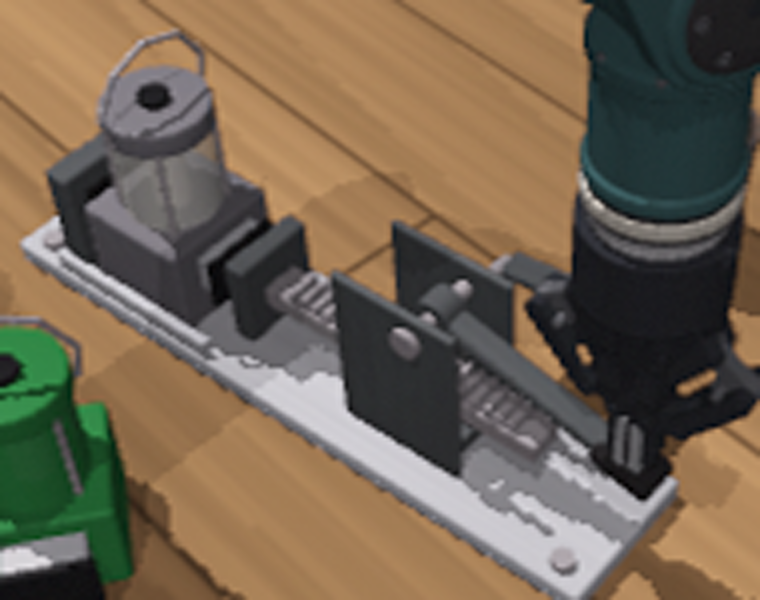

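Stroke 2 pushed the lantern against or near the stop, and the sled plate still shows a gap to the foot. Stroke 3 goes in smaller bites with force checks.

{"api": "step_arm", "payload": {"steps": [0, -20, 0, 0, 0, -40, 0, 0, 0, -60, 0, 0, 0, -78, 0, 0, 0, -81, 0, 0, 0, -81, 0, 0]}}

```text
clock: 6.07
eef_pos: [0.5687, -0.1867, 0.1905]
tcp_rot: [-0.082, 0.704, -0.701, 0.079]
ft_force: [0.2, -0.4, -1.1]
grip_width: 0.0
```

{"api": "step_arm", "payload": {"steps": [0, 9, 0, 0, 0, 17, 0, 0, 0, 24, 0, 0, 0, 30, 0, 0, 0, 35, 0, 0, 0, 39, 0, 0, 0, 42, 0, 0, 0, 44, 0, 0, 0, 46, 0, 0]}}

```text
clock: 6.82
eef_pos: [0.5685, -0.1891, 0.1436]
tcp_rot: [-0.082, 0.703, -0.702, 0.078]
ft_force: [0.4, -5.1, 4.9]
grip_width: 0.0005
```

{"api": "step_arm", "payload": {"steps": [0, 2, 0, 0, 0, 4, 0, 0, 0, 6, 0, 0, 0, 6, 0, 0]}}

```text
clock: 7.15
eef_pos: [0.5685, -0.1895, 0.1366]
tcp_rot: [-0.082, 0.703, -0.702, 0.078]
ft_force: [0.1, -1.2, 8.1]
grip_width: -0.0001
```

{"api": "step_arm", "payload": {"steps": [0, 2, 0, 0, 0, 4, 0, 0, 0, 6, 0, 0, 0, 6, 0, 0]}}

```text
clock: 7.48
eef_pos: [0.5686, -0.1894, 0.1297]
tcp_rot: [-0.082, 0.703, -0.702, 0.078]
ft_force: [0.1, 0.1, 8.3]
grip_width: -0.0002
```

{"api": "step_arm", "payload": {"steps": [0, 2, 0, 0, 0, 4, 0, 0, 0, 6, 0, 0, 0, 6, 0, 0]}}

```text
clock: 7.82
eef_pos: [0.5685, -0.1889, 0.1228]
tcp_rot: [-0.082, 0.704, -0.701, 0.078]
ft_force: [0.2, 0.7, 8.1]
grip_width: -0.0
```

```bash
python3 - <<'E'
from h import *
o=bot.get_obs();print(o['eef_pos'].round(4),o['ft_force'].round(2))
snap('side','s5');crop('s5',160,130,290,230,6,'s5c')
E
```

```text
[ 0.5685 -0.1889  0.1228] [0.24 0.66 8.13]
```

View pics/s5c.png

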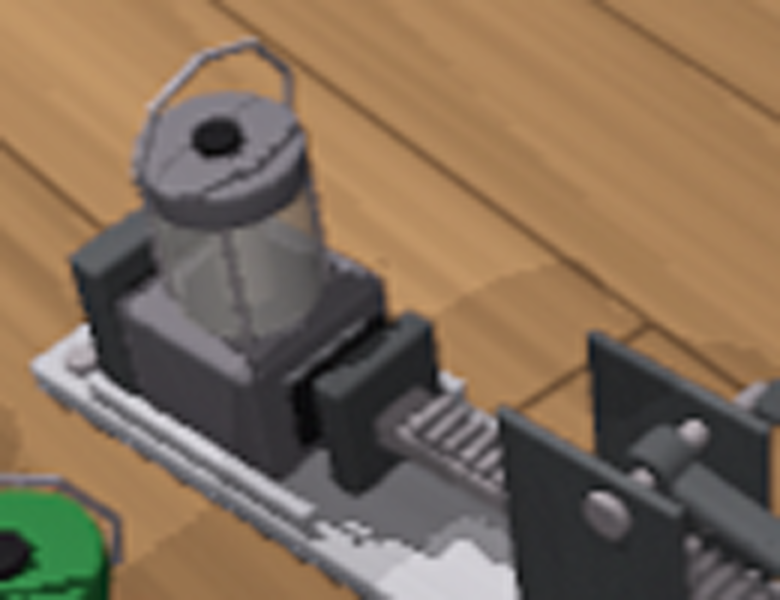

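The lantern bears on the stop. The plate is still a few mm out, at about (300,400) in the crop. I continue down.

{"api": "step_arm", "payload": {"steps": [0, 1.5, 0, 0, 0, 3, 0, 0, 0, 4, 0, 0, 0, 4, 0, 0]}}

```text
clock: 8.2
eef_pos: [0.5684, -0.1884, 0.1182]
tcp_rot: [-0.082, 0.704, -0.701, 0.077]
ft_force: [-0.9, -0.1, 8.6]
grip_width: -0.0002
```

{"api": "step_arm", "payload": {"steps": [0, 1.5, 0, 0, 0, 3, 0, 0, 0, 4, 0, 0, 0, 4, 0, 0]}}

```text
clock: 8.53
eef_pos: [0.5683, -0.1877, 0.1135]
tcp_rot: [-0.083, 0.704, -0.701, 0.077]
ft_force: [-1.3, 0.5, 9.4]
grip_width: -0.0003
```

{"api": "step_arm", "payload": {"steps": [0, 1.5, 0, 0, 0, 3, 0, 0, 0, 3, 0, 0]}}

```text
clock: 8.78
eef_pos: [0.5683, -0.187, 0.1098]
tcp_rot: [-0.083, 0.705, -0.7, 0.077]
ft_force: [-0.8, 0.9, 9.2]
grip_width: -0.0003
```

```bash
python3 - <<'E'
from h import *
o=bot.get_obs();print(o['eef_pos'].round(4),o['ft_force'].round(2))
snap('side','s6');crop('s6',160,130,290,230,6,'s6c')
snap('top','t2');crop('t2',130,180,270,270,5,'t2c')
E
```

```text
[ 0.5683 -0.187   0.1098] [-0.79  0.94  9.24]
```

View pics/s6c.png

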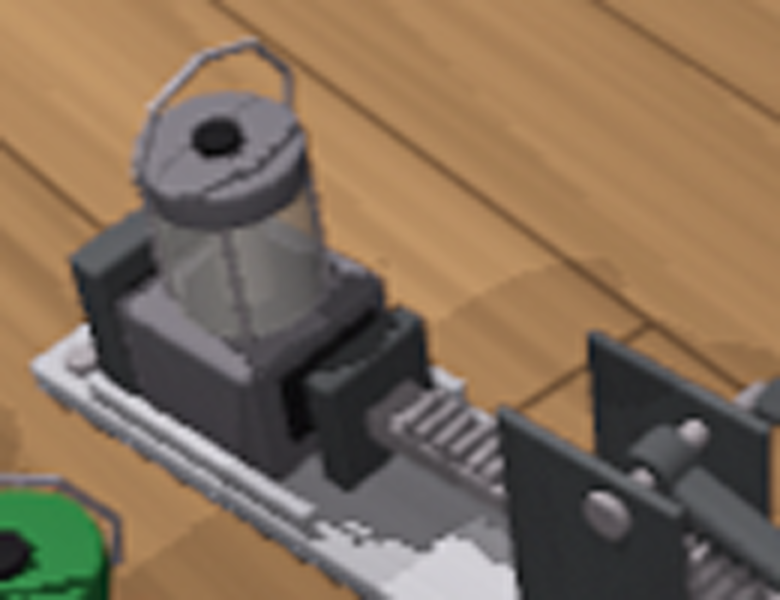

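View pics/t2c.png

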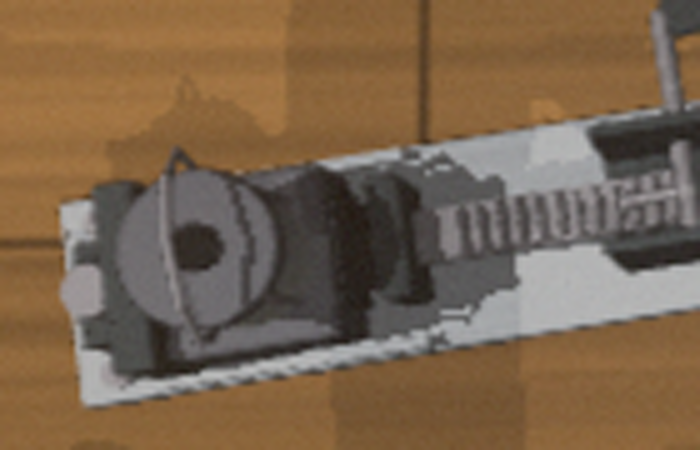

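The sled is nearly in and the force is still 9 N. Stroke 4 goes in fine increments.

{"api": "step_arm", "payload": {"steps": [0, -20, 0, 0, 0, -40, 0, 0, 0, -60, 0, 0, 0, -78, 0, 0, 0, -81, 0, 0, 0, -81, 0, 0]}}

```text
clock: 9.38
eef_pos: [0.5689, -0.1872, 0.1904]
tcp_rot: [-0.083, 0.705, -0.7, 0.077]
ft_force: [1.0, 0.6, -0.4]
grip_width: 0.0002
```

```bash
python3 - <<'E'
from h import *
o=bot.get_obs();print(o['eef_pos'].round(4),o['ft_force'].round(2))
snap('side','s7');crop('s7',160,130,290,230,6,'s7c')
E
```

```text
[ 0.5689 -0.1872  0.1904] [ 1.01  0.61 -0.39]
```

View pics/s7c.png

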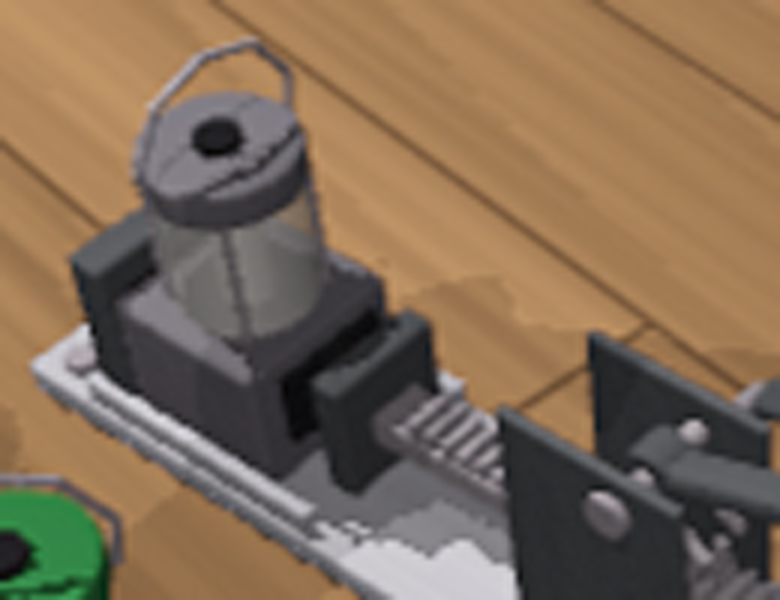

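{"api": "step_arm", "payload": {"steps": [0, 9, 0, 0, 0, 15, 0, 0, 0, 20, 0, 0, 0, 24, 0, 0, 0, 27, 0, 0, 0, 29, 0, 0, 0, 29, 0, 0]}}

```text
clock: 10.02
eef_pos: [0.5676, -0.1888, 0.1601]
tcp_rot: [-0.084, 0.705, -0.701, 0.075]
ft_force: [-0.5, -3.5, 7.0]
grip_width: -0.0001
```

{"api": "step_arm", "payload": {"steps": [0, 1, 0, 0, 0, 2, 0, 0, 0, 3, 0, 0, 0, 3, 0, 0]}}

```text
clock: 10.35
eef_pos: [0.5677, -0.1894, 0.157]
tcp_rot: [-0.083, 0.704, -0.701, 0.075]
ft_force: [0.0, -2.0, 6.5]
grip_width: -0.0001
```

{"api": "step_arm", "payload": {"steps": [0, 1, 0, 0, 0, 2, 0, 0, 0, 3, 0, 0, 0, 3, 0, 0]}}

```text
clock: 10.68
eef_pos: [0.5677, -0.1898, 0.1541]
tcp_rot: [-0.083, 0.704, -0.701, 0.075]
ft_force: [-1.3, -1.4, 8.1]
grip_width: -0.0001
```

{"api": "step_arm", "payload": {"steps": [0, 1, 0, 0, 0, 2, 0, 0, 0, 3, 0, 0, 0, 3, 0, 0]}}

```text
clock: 11.02
eef_pos: [0.5678, -0.1902, 0.1514]
tcp_rot: [-0.083, 0.704, -0.701, 0.075]
ft_force: [-1.8, -2.1, 10.2]
grip_width: 0.0004
```

{"api": "step_arm", "payload": {"steps": [0, 1, 0, 0, 0, 1.5, 0, 0, 0, 1.5, 0, 0]}}

```text
clock: 11.27
eef_pos: [0.5679, -0.1903, 0.1504]
tcp_rot: [-0.083, 0.704, -0.701, 0.074]
ft_force: [-1.4, -0.8, 10.9]
grip_width: 0.0001
```

{"api": "step_arm", "payload": {"steps": [0, 1, 0, 0, 0, 1, 0, 0, 0, 1, 0, 0]}}

```text
clock: 11.52
eef_pos: [0.5679, -0.1904, 0.1501]
tcp_rot: [-0.083, 0.704, -0.701, 0.074]
ft_force: [-1.5, -0.4, 11.4]
grip_width: 0.0001
```

```bash
python3 - <<'E'
from h import *
o=bot.get_obs();print(o['eef_pos'].round(4),o['ft_force'].round(2))
snap('side','s8');crop('s8',160,130,290,230,6,'s8c')
o=bot.get_obs();print(o['eef_pos'].round(4),o['ft_force'].round(2))
E
```

```text
[ 0.5679 -0.1904  0.1501] [-1.47 -0.36 11.4 ]
[ 0.5678 -0.1904  0.1501] [-2.11  0.78 11.12]
```

View pics/s8c.png

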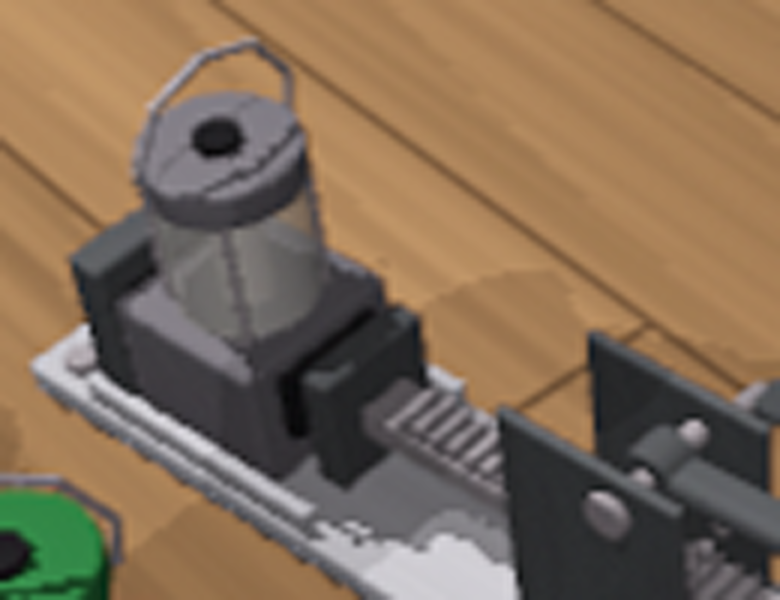

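{"api": "step_arm", "payload": {"steps": [0, 1.5, 0, 0, 0, 1.5, 0, 0, 0, 1.5, 0, 0]}}

```text
clock: 11.82
eef_pos: [0.5679, -0.1905, 0.1493]
tcp_rot: [-0.083, 0.704, -0.701, 0.074]
ft_force: [-2.2, 0.4, 11.2]
grip_width: -0.0001
```

{"api": "step_arm", "payload": {"steps": [0, 1.5, 0, 0, 0, 1.5, 0, 0, 0, 1.5, 0, 0]}}

```text
clock: 12.07
eef_pos: [0.5679, -0.1905, 0.1486]
tcp_rot: [-0.083, 0.704, -0.701, 0.074]
ft_force: [-2.9, -0.2, 13.1]
grip_width: 0.0002
```

{"api": "step_arm", "payload": {"steps": [0, 1.5, 0, 0, 0, 1.5, 0, 0, 0, 1.5, 0, 0]}}

```text
clock: 12.32
eef_pos: [0.5679, -0.1906, 0.148]
tcp_rot: [-0.083, 0.704, -0.701, 0.074]
ft_force: [-2.8, -0.7, 12.5]
grip_width: 0.0001
```

```bash
python3 - <<'E'
from h import *
snap('side','s9');crop('s9',200,170,260,220,12,'s9c')
o=bot.get_obs();print(o['eef_pos'].round(4),o['ft_force'].round(2))
E
```

```text
[ 0.5679 -0.1906  0.148 ] [-2.31 -0.56 13.98]
```

View pics/s9c.png

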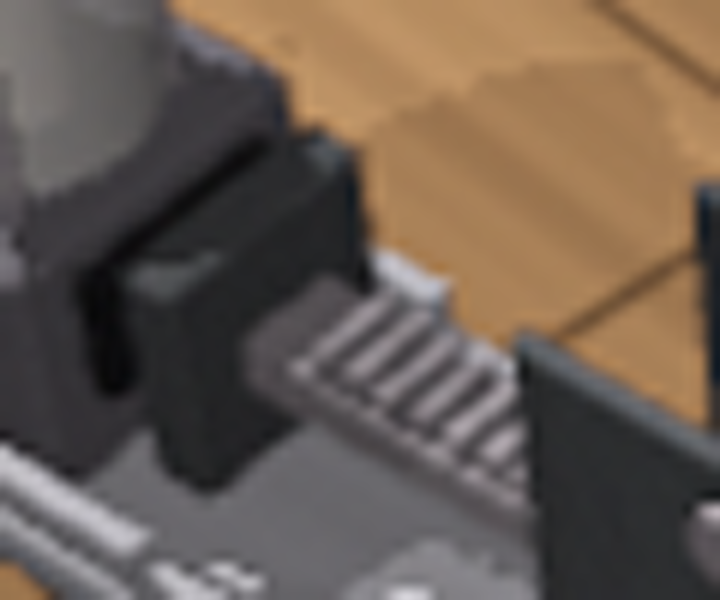

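{"api": "step_arm", "payload": {"steps": [0, 1.7, 0, 0, 0, 1.7, 0, 0, 0, 1.7, 0, 0, 0, 1.7, 0, 0]}}

```text
clock: 12.7
eef_pos: [0.568, -0.1907, 0.1474]
tcp_rot: [-0.083, 0.704, -0.701, 0.073]
ft_force: [-2.2, 0.3, 14.3]
grip_width: 0.0
```

```bash
python3 - <<'E'
from h import *
for i in range(3):
  bot.read_camera('side');o=bot.get_obs();print(o['eef_pos'].round(4),o['ft_force'].round(2))
E
```

```text
[ 0.5679 -0.1907  0.1474] [-2.56 -1.4  14.2 ]
[ 0.5679 -0.1907  0.1474] [-1.8   0.35 13.95]
[ 0.568  -0.1907  0.1474] [-1.58  0.13 14.31]
```

The force is steady at about 14.2 N, which is about 25 N at the jaw, with the stiff rise that shows the sled is seated. It has been held for over 0.5 s. Now I raise and go over to the release pad.

{"api": "step_arm", "payload": {"steps": [0, -15, 0, 0, 0, -30, 0, 0, 0, -50, 0, 0, 0, -75, 0, 0, 0, -85, 0, 0, 0, -85, 0, 0]}}

```text
clock: 13.35
eef_pos: [0.5703, -0.191, 0.2339]
tcp_rot: [-0.081, 0.704, -0.701, 0.075]
ft_force: [-0.3, 1.1, 0.3]
grip_width: -0.0001
```

```bash
python3 - <<'E'
from h import *
o=bot.get_obs();p=o['eef_pos'];M=R.from_quat(o['tcp_rot']).as_matrix()
print(p.round(4),(M.T@(np.array([.634,-.095,p[2]])-p)*1000).round(1))
print(M.round(3))
snap('side','s10');crop('s10',160,130,350,280,4,'s10c')
E
```

```text
[ 0.5703 -0.191   0.2339] [-83.2  -0.4 -79.7]
[[-0.976 -0.01   0.22 ]
 [-0.22   0.003 -0.976]
 [ 0.009 -1.    -0.005]]
```

View pics/s10c.png

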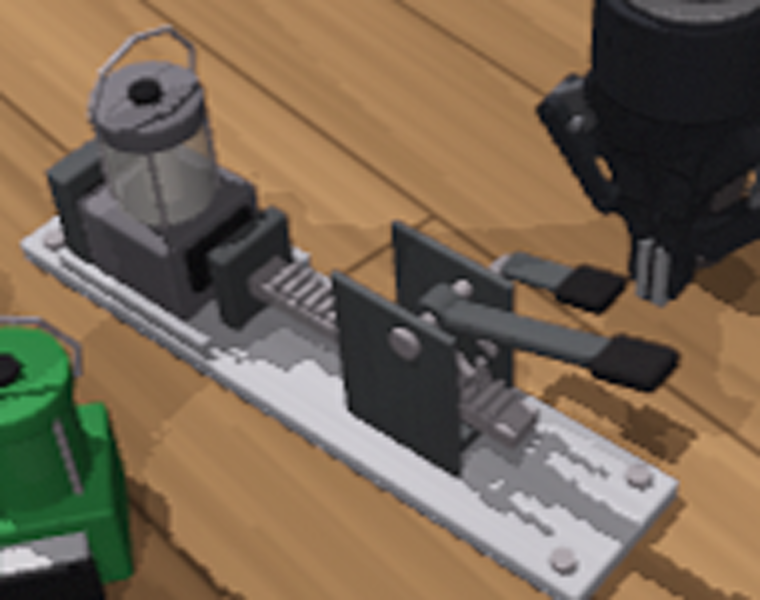

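{"api": "step_arm", "payload": {"steps": [-42, 0, -40, 0, -83, 0, -80, 0, -83, 0, -80, 0, -83, 0, -80, 0, -83, 0, -80, 0]}}

```text
clock: 13.82
eef_pos: [0.6326, -0.0908, 0.2292]
tcp_rot: [-0.086, 0.705, -0.7, 0.075]
ft_force: [-0.1, -1.2, -0.0]
grip_width: 0.0003
```

```bash
python3 - <<'E'
from h import *
o=bot.get_obs();p=o['eef_pos'];M=R.from_quat(o['tcp_rot']).as_matrix();print(p.round(4))
snap('wrist','w2')
for u in range(0):pass
E
```

```text
[ 0.6326 -0.0908  0.2292]
```

View pics/w2.png

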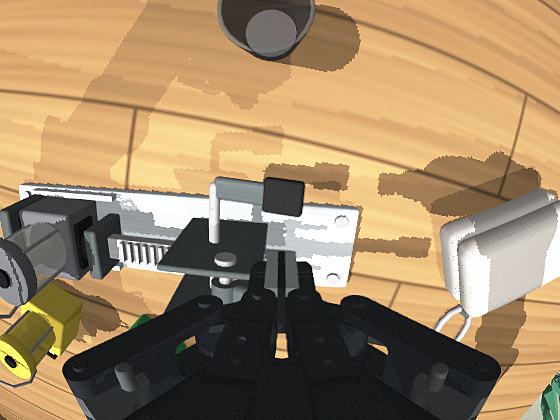

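```bash
python3 - <<'E'
from h import *
o=bot.get_obs();p,q=o['eef_pos'],o['tcp_rot']; print(p.round(4))
for u,v in [(284,197),(275,190),(292,190),(292,205),(272,205)]:
  t,w=wpt('w2',u,v,p,q,1);print(u,v,(t*1000).round(1),w.round(4))
E
```

```text
[ 0.6315 -0.0935  0.2294]
284 197 [ -5.8 132.9   2.9] [ 0.6356 -0.0945  0.0964]
275 190 [-11.1 134.9  -4.4] [ 0.6391 -0.0862  0.0944]
292 190 [-12.1 131.2   9.2] [ 0.6431 -0.0993  0.098 ]
292 205 [  0.5 131.5   9.3] [ 0.6309 -0.1022  0.0979]
272 205 [  1.6 135.1  -6.9] [ 0.6262 -0.0866  0.0944]
```

The release pad is centred under the tool, about 5 mm off in tool x, and its height of 96 mm fits. I descend to it.

{"api": "step_arm", "payload": {"steps": [-4, 35, 2, 0, -4, 70, 2, 0, -4, 95, 2, 0, -4, 102, 2, 0, -4, 102, 2, 0, -4, 102, 2, 0]}}

```text
clock: 14.37
eef_pos: [0.6338, -0.0956, 0.1274]
tcp_rot: [-0.084, 0.705, -0.701, 0.072]
ft_force: [0.4, -0.2, 0.6]
grip_width: 0.0001
```

{"api": "step_arm", "payload": {"steps": [0, 4, 0, 0, 0, 8, 0, 0, 0, 12, 0, 0, 0, 15, 0, 0, 0, 15, 0, 0]}}

```text
clock: 14.78
eef_pos: [0.6333, -0.0953, 0.1121]
tcp_rot: [-0.084, 0.705, -0.701, 0.072]
ft_force: [0.7, -0.1, 1.0]
grip_width: -0.0002
```

{"api": "step_arm", "payload": {"steps": [0, 3, 0, 0, 0, 6, 0, 0, 0, 9, 0, 0, 0, 11, 0, 0, 0, 12, 0, 0, 0, 12, 0, 0, 0, 12, 0, 0, 0, 12, 0, 0, 0, 12, 0, 0, 0, 12, 0, 0, 0, 12, 0, 0, 0, 12, 0, 0]}}

```text
clock: 15.78
eef_pos: [0.633, -0.0952, 0.1002]
tcp_rot: [-0.085, 0.705, -0.701, 0.072]
ft_force: [-0.5, -0.8, 0.8]
grip_width: -0.0001
```

```bash
python3 - <<'E'
from h import *
o=bot.get_obs();print(o['eef_pos'].round(4),o['ft_force'].round(2))
snap('side','s11');crop('s11',160,130,350,280,4,'s11c')
E
```

```text
[ 0.633  -0.0952  0.1002] [-0.48 -0.75  0.83]
```

View pics/s11c.png

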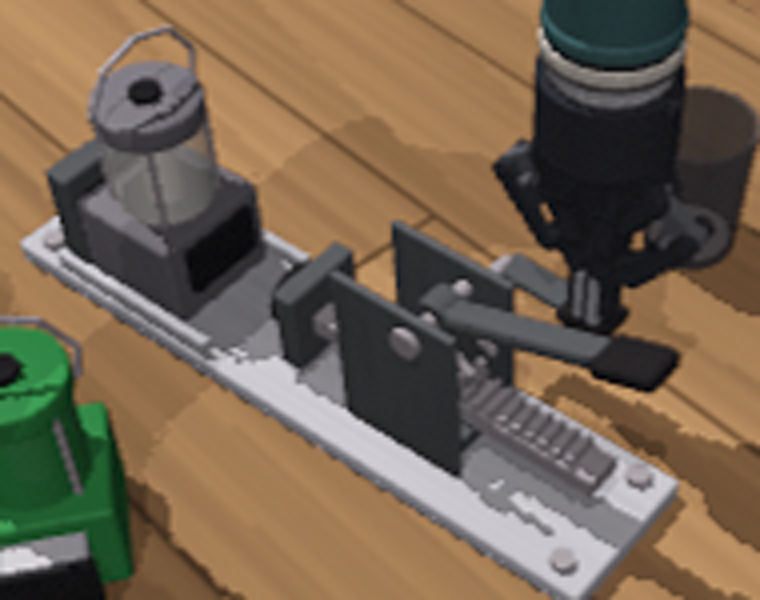

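The jaw is back at its starting position, with the bar end at (610,465) as in the first crop. The sled plate is flush with the foot. I hold a little longer and then lift clear.

{"api": "step_arm", "payload": {"steps": [0, 1, 0, 0, 0, 1, 0, 0, 0, 1, 0, 0, 0, 1, 0, 0, 0, 1, 0, 0, 0, 1, 0, 0]}}

```text
clock: 16.33
eef_pos: [0.633, -0.0953, 0.0992]
tcp_rot: [-0.084, 0.705, -0.701, 0.072]
ft_force: [-0.7, -0.9, 0.9]
grip_width: -0.0002
```

{"api": "step_arm", "payload": {"steps": [0, -8, 0, 0, 0, -20, 0, 0, 0, -40, 0, 0, 0, -75, 0, 0, 0, -110, 0, 0, 0, -120, 0, 0, 0, -120, 0, 0, 0, -120, 0, 0, 0, -120, 0, 0]}}

```text
clock: 17.08
eef_pos: [0.6341, -0.0956, 0.2183]
tcp_rot: [-0.085, 0.705, -0.701, 0.071]
ft_force: [-0.6, 0.6, -0.4]
grip_width: -0.0003
```

```bash
python3 - <<'E'
from h import *
o=bot.get_obs();print(o['eef_pos'].round(4),o['ft_force'].round(2))
snap('side','s12');crop('s12',160,130,350,280,4,'s12c')
for n,u,v in [('trig',318,220),('rel',307,202)]:
  print(n,pt('side','s12',u,v).round(4),pt('side','s0',u,v).round(4))
E
```

```text
[ 0.6341 -0.0956  0.2183] [-0.63  0.63 -0.44]
trig [ 0.5636 -0.1841  0.1633] [ 0.564  -0.1838  0.1627]
rel [ 0.6302 -0.0933  0.0974] [ 0.6309 -0.0926  0.0964]
```

View pics/s12c.png

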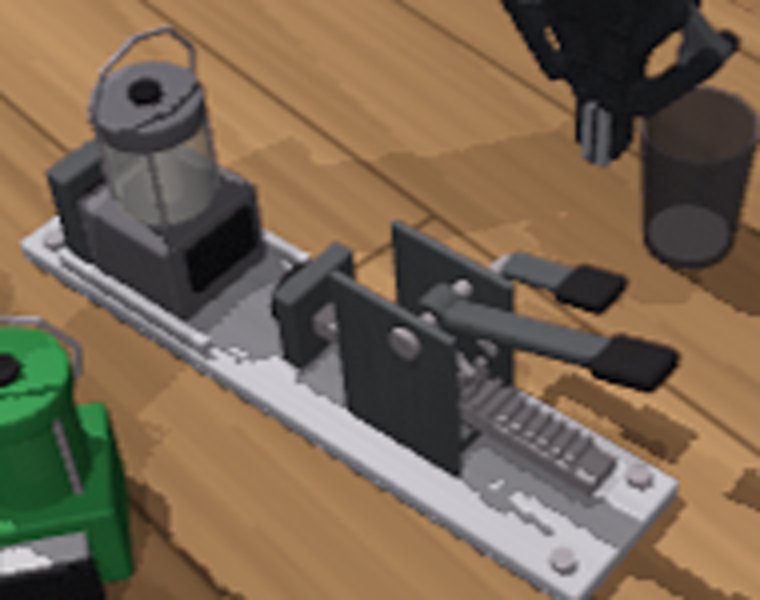

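```bash
python3 - <<'E'
from h import *
a=np.array([-.163,.987,0])
# crop->px
for nm,(x,y) in dict(plate=(222,255),plate2=(240,225),footL=(182,285),foot2=(184,300),foottop=(255,200),foot_b=(200,300)).items():
  u,v=160+round(x/4),130+round(y/4); p=pt('side','s12',u,v,0); print(nm,u,v,p.round(4),round(p@a*1000,1))
crop('s12',195,170,235,215,14,'s12d')
E
```

```text
plate 216 194 [0.5228 0.1109 0.0514] 24.3
plate2 220 186 [0.5406 0.1156 0.0634] 26.0
footL 206 201 [0.4926 0.1116 0.0479] 29.9
foot2 206 205 [0.4904 0.1117 0.0354] 30.3
foottop 224 180 [0.5584 0.1218 0.0679] 29.2
foot_b 210 205 [0.5019 0.1133 0.0258] 30.0
```

View pics/s12d.png

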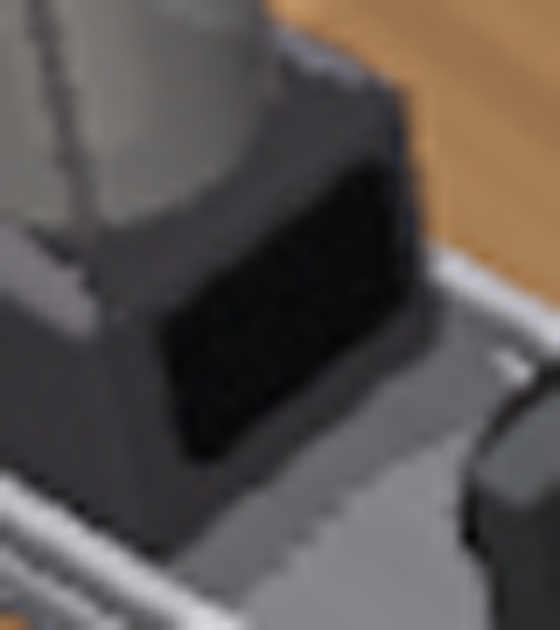

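The plate front stands about 5–6 mm proud of the foot. That is the plate's own 6 mm thickness, so the sled is home. Handing in.

```bash
python3 -c "
from plant import bot
print(bot.job_done(), bot.get_obs()['clock'])"
```

```text
the job is handed in; nothing more can be done
the job is handed in; nothing more can be done
```

The sled is pressed home and the jaw is fully back. I handed the job in at about 17 s on the clock; no verdict was reported.

- **Pressing:** I gave the trigger four strokes with closed fingers, the last in steps of about 1 mm. It ended at a steady 14.2 N on the pad, which by the given relation is about 25 N at the jaw. I held that for over 0.5 s. The highest pad reading was 14.3 N, against 19 N at the 40 N limit.
- **Release:** I pressed the paddle about 18 mm and held it for about 1.5 s. The jaw ran back to its starting position in the side picture, and I lifted clear.
- **Last checks:**
  - **Levers:** trigger and release pads were within about 1 mm of their starting heights.
  - **Sled:** its plate stood 4 to 6 mm in front of the foot's face, which fits its own 6 mm thickness.
  - **Lantern:** it looked upright against the fixed jaw.
  - **Robot:** the fingers were about 100 mm above the release paddle, with no contact force.
- **Not checked:** jaw force was only inferred from the pad force. I took no final measurement of the bystanders, but the arm stayed well away from them.

No check failed. Two measurements of the pads disagreed by up to about 5 mm between cameras, small enough for the fingers to land on the pads.

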